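# Tighten the polishing wheel in the holding jig

### The job

Two felt polishing wheels, each on a steel bar with a wing nut on top, are lying on the stand. Tighten the wing nut of the larger wheel: loose on the table the whole wheel would just spin round with the nut, so lay its bar flat in the wooden jig, along the jig between the two rows of steel pins, and only then give the wing nut about a quarter turn clockwise. Leave the wheel lying in the jig and leave the smaller wheel where it is.

Things in the scene. Friction and masses are not known exactly. Their poses are not given: they have to be found in the camera images.
- wheel_grip (a point): Centre of the LARGER wheel's wing nut, on its axis, 62 mm above the bar's underside. Bottom to top: dark steel bar 130 (x) x 20 x 20 mm, grey felt wheel 64 mm across x 12, washer 28 across x 4, nut's neck 18 across x 12, upright wing 46 long, 12 thick, 28 high. 0.19 kg. x along the bar, z up: this frame turns with bar and wheel, not with the nut.
- wheel_nut (a joint): Angle of the larger wheel's nut against its bar, rad: starts at 0 (wing along the bar) to 0.1, grows as the nut turns CLOCKWISE seen from above (wing's world yaw = bar's yaw minus this), stop at 1.7. Stiff (0.15 N m), stays where left; unless the bar is braced, bar and wheel turn along with the nut. Its height does not change.
- jig_seat (a point): Centre of the top face of the jig, fixed to the table: wooden plate 150 (x) x 90 (y) x 10 mm, top at z = 0.010, with four steel pins 14 mm across, 24 mm high above it, at x = +-50, y = +-28 mm. x along the jig, z up. The bar lies along x between the two rows of pins with 11 mm of play each side, so it swings about 12 degrees each way before it braces.
- small_grip (a point): The same point, 62 mm up, on the SMALLER wheel, to be left alone: the same bar, washer and wing nut, but its felt wheel is only 34 mm across. x along its bar.

How it is judged:
By the outcome, as a careful person would: the job done as asked, in the order asked, and still so for the second after the job is handed in, with the robot touching nothing.
It also fails if it takes over 38 s, if anything falls off the work surface, if the arm or the gripper's body presses on something with over 40 N, if the wrist force passes 120 N, or if a joint passes its speed limit or range.

### The arm

A 6-joint arm with a two-finger parallel gripper is mounted at the origin on a cart in front of the work surface, level with it; the furniture and walls round the work are solid. World frame = base frame: x ahead of the robot, y to its left, z up, the work surface at z = 0. Lengths are in m, angles in rad, forces in N, time in s.
With the tool pointing down it reaches from about 0.35 to 0.975 m from the base axis. Payload 4.9 kg.
Tool frame: the origin (TCP) lies midway between the tips of the shut fingers; the grasp point (between the pads) lies 19 mm behind it; z points along the fingers, y is the direction in which the jaws open and shut (so a half turn about z gives the same grasp; the last joint's range is limited). The gripper opens to 85 mm and grips with 20 to 120 N. Pads are 22 mm wide; open, the fingers measure 114 mm over their backs; the gripper's body (76 mm by 85 mm) begins 54 mm behind the grasp point. The pads swing forward as they close: fully open they stand 13 mm farther back than shut.
Start: joints at [1.008, 0.053, 1.613, -0, 1.476, -0.119], TCP at [0.268, 0.564, 0.231] pointing down, gripper open.
Joint ranges: [-3.01, 3.01], [-1.01, 2.22], [0.06, 2.58], [-1.02, 4.17], [0.09, 2.62], [-3.14, 3.14]. Speed limits (rad/s): [2.57, 2.57, 3.14, 3.14, 3.14, 3.14].

### API

Orientations are given as a unit quaternion [w, x, y, z].
In Python, from plant import state, grab_frame, camera_params, job_done, boxes_of gives the robot as it stands.
- The arm moves only by the tool step_arm, never from a script. Its argument "steps" is a list of rows, each a list of 4 numbers: the shift along the tool's x, y, z in mm, then the turn about the tool's z in degrees. A call has 1 to 8 rows; each row shifts and turns the pose as measured when the row begins, along the tool's axes as they then stand; what a row does not reach is not made up. A row lasts 1/10 s, in which the tool goes at most 50 mm and 8.59 degrees, less where a joint would pass 70% of its speed; a pose out of reach is approached as far as the arm can. A call is refused whole if a number of a shift passes 50 or a number of a turn 8.59, either way. A call with a gripper value outside its range is refused whole. "claw" is the opening in per cent of the stroke, from 0 (shut) to 100 (fully open), set as the call begins (left out, the last holds). The fingers move at their own pace and stop on an object; the grip force is fixed at half the most. Time passes only in rows, so rows that do not move let the fingers close. It gives the time, the measured TCP pose, the force and the opening at its end, in the units of the state.
- state(): the state, without advancing time (a new reading comes with each control period).
- grab_frame(name): name is "side" or "top"; returns (picture, depth): 420x560x3 uint8, red, green, blue; 420x560 float32, m along the optical axis (not along the pixel's ray), 0 where there is no reading.
- camera_params(name): a dict with "mtx" (3x3 intrinsics, pixels), "extrinsics" (4x4, takes a point from camera to world coordinates). Camera axes: x right, y down, z forward; pixel columns grow to the right and rows downward; lengths in m; the calibration is good to about 2 mm. A picture is of the moment at which its call begins. camera_params takes no time and is no camera call.
- job_done(): hands the job in, once; it reports no verdict.
Trained networks look in the newest picture that a camera, given by its name, has taken for a name from the list of things; names that differ only in an ending like _2 or _b are one class to them, and where a whole thing is asked for, a point or a joint stands for the part that bears it (a point fixed in the world has none). Each returns a list of dicts, best first, with "p" (0 to 1); they miss things now and then, are a little off and sometimes report something else, mostly with a low value. They report only what shows in the picture. A call takes as long as a camera call.
- boxes_of(camera, label): "box" ([left, top, width, height] in pixels, round what is visible of it).
The state is a dict: "time": time; "joint_pos": joint angles; "joint_vel": joint speeds; "joint_efforts": joint torques, N m; "tool_pos": TCP position; "tool_rot": TCP orientation; "contact_force": force on the tool from outside, world axes, zero at the start; "ft_torque": the same for the moment, N m; "gripper_width": opening from 0.0 (shut) to 1.0 (fully open).
Only numpy, scipy, OpenCV 4.12 (cv2) and the standard library are available. Lean on these libraries where they do the work, as an engineer would, in place of code of your own. Each camera call takes 0.05 s, during which the arm holds its last target. There are 200 camera calls.

## Working session

There is one attempt and no reset: what is moved stays moved. The work goes in short steps, Python scripts to look and compute and a tool call to move; the robot and the scene stay as the last step left them, time stands still between calls to the robot, and variables do not carry over. Pictures are saved under pics/ and viewed, about 8 in all and at most 12, crops included, and the job is handed in when it is done.

Besides the shell and the picture viewer there is one more tool, called after "Emit:" as name(argument=value, ...) on one line, values as JSON. step_arm: Moves the arm, as the interface text tells. Its arguments: {"type":"object","properties":{"steps":{"type":"array"},"claw":{"type":"number"}},"required":["steps"]}

```bash
mkdir -p pics; ls; cat > h.py <<'E'
import numpy as np, cv2
from plant import state, grab_frame, camera_params, job_done, boxes_of
def snap(n, f=None):
    im,d=grab_frame(n)
    if f: cv2.imwrite('pics/'+f, im[:,:,::-1])
    return im,d
def cloud(n,d):
    c=camera_params(n); K=np.array(c['mtx']); E=np.array(c['extrinsics'])
    v,u=np.indices(d.shape)
    P=np.stack([(u-K[0,2])/K[0,0]*d,(v-K[1,2])/K[1,1]*d,d],-1)
    W=P@E[:3,:3].T+E[:3,3]; W[d==0]=np.nan
    return W
E
python3 - <<'E'
from h import *
for n in('top','side'):
    im,d=snap(n,n+'1.png'); np.save(n+'1.npy',d); c=camera_params(n); print(n,np.round(c['extrinsics'],3).tolist())
    for l in('wheel_grip','small_grip'):print(l,boxes_of(n,l)[:3])
s=state();print(s)
a=cv2.imread('pics/top1.png')
E
```

```text
pics
top [[-0.013, -0.991, 0.136, 0.4], [-1.0, 0.01, -0.016, 0.019], [0.015, -0.137, -0.991, 0.908], [0.0, 0.0, 0.0, 1.0]]
wheel_grip [{'box': [269.8, 168.6, 30.2, 60.3], 'p': 0.91}]
small_grip [{'box': [332.9, 187.4, 20.3, 54.2], 'p': 0.66}]
side [[-0.557, -0.356, 0.75, -0.123], [-0.83, 0.219, -0.513, 0.446], [0.018, -0.908, -0.418, 0.441], [0.0, 0.0, 0.0, 1.0]]
wheel_grip [{'box': [251.2, 201.6, 56.4, 53.8], 'p': 0.77}]
small_grip [{'box': [313.9, 194.8, 58.6, 51.6], 'p': 0.71}]
{'time': 0.3, 'joint_pos': array([ 1.00803899e+00,  5.29103703e-02,  1.61337299e+00, -1.42993405e-05,
        1.47600400e+00, -1.18969114e-01]), 'joint_vel': array([ 0.00251191, -0.00018564, -0.00489154,  0.00059446, -0.00013775,
        0.00115366]), 'joint_efforts': array([-7.64701667e-06, -3.93101192e+01, -3.69756460e+01, -1.55371563e-04,
        3.91869908e-03,  1.35245219e-05]), 'tool_pos': array([0.26821727, 0.56427233, 0.23089023]), 'tool_rot': array([-1.09412712e-04,  2.20077014e-01,  9.75482438e-01, -3.29748396e-04]), 'contact_force': array([0.24902268, 0.32347286, 0.36720258]), 'ft_torque': array([ 0.00211128, -0.0116772 , -0.03543332]), 'gripper_width': 1.0046629008223247}
```

View pics/top1.png

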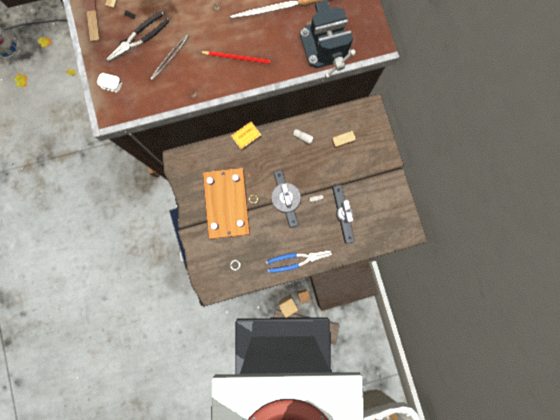

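View pics/side1.png

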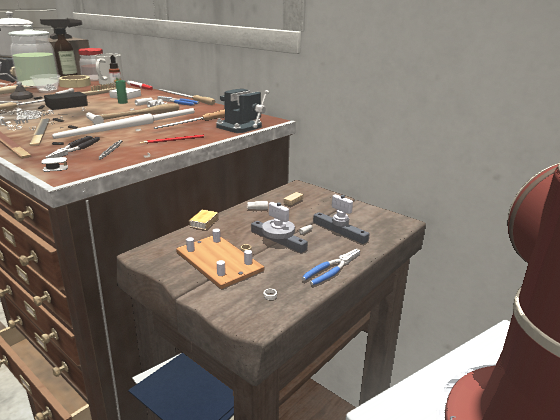

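The top view shows the jig (orange plate, about (226,203)), its pins at (209,181), (236,178), (214,226) and (240,223), the larger wheel at (286,198) and the smaller one at (344,212). Next I'll measure these poses.

```bash
python3 - <<'E'
from h import *
im=cv2.imread('pics/top1.png'); W=cloud('top',np.load('top1.npy'))
Ws=cloud('side',np.load('side1.npy'))
print(camera_params('top')['mtx'])
def rect(m,z0,z1,W,box):
    u0,v0,u1,v1=box; k=np.zeros(m.shape,bool);k[v0:v1,u0:u1]=1
    return W[m&k&(W[...,2]>z0)&(W[...,2]<z1)]
def rep(n,P):
    r=cv2.minAreaRect(P[:,:2].astype(np.float32)*1000)
    q=P[:,:2]-P[:,:2].mean(0); w,v=np.linalg.eigh(q.T@q); a=np.degrees(np.arctan2(v[1,1],v[0,1]))
    print(n,len(P),P.mean(0).round(4),'rect',np.round(r[0],1),np.round(r[1],1),round(r[2],1),'pca',round(a,1))
A=np.ones(im.shape[:2],bool)
hsv=cv2.cvtColor(im,cv2.COLOR_BGR2HSV)
org=(hsv[...,1]>140)&(hsv[...,2]>140)
rep('table',rect(A,-.03,.03,W,(250,240,262,250)))
rep('jig',rect(org,0,.02,W,(195,160,255,245)))
for b in((202,174,216,188),(229,171,243,185),(207,219,221,233),(233,216,247,230)): rep('pin',rect(A,.022,.05,W,b))
for n,b in(('big',(262,160,308,235)),('small',(325,178,362,248))):
    rep(n+' bar',rect(A,.012,.026,W,b)); rep(n+' felt',rect(A,.027,.037,W,b)); rep(n+' wing',rect(A,.06,.09,W,b))
for n,b in(('big',(245,200,312,255)),('small',(310,190,375,245))):
    rep(n+' side wing',rect(A,.055,.09,Ws,b))
big=cv2.resize(im[155:250,195:365],None,fx=4.5,fy=4.5,interpolation=cv2.INTER_CUBIC); cv2.imwrite('pics/c1.png',big)
E
```

```text
[[408.3368358    0.         282.53320896]
 [  0.         408.3368358  200.70144762]
 [  0.           0.           1.        ]]
table 119 [ 0.4284  0.0648 -0.0007] rect [428.4  65. ] [24.7 20. ] 89.0 pca 87.9
jig 2419 [0.5202 0.1296 0.0099] rect [521.7 130.2] [149.8  89.7] 5.7 pca -174.6
pin 39 [0.5679 0.1621 0.0325] rect [568.3 162.9] [12.6 12.6] 68.0 pca -142.1
pin 37 [0.5736 0.1071 0.0329] rect [573.4 107.4] [12.5 12.6] 26.5 pca 57.0
pin 35 [0.4687 0.1521 0.0328] rect [468.9 152.1] [10.8 12. ] 0.3 pca 71.6
pin 35 [0.4744 0.0969 0.0325] rect [474.1  96.7] [12.1 12.2] 88.5 pca -137.9
big bar 275 [ 0.5261 -0.0027  0.0196] rect [526.9   6.2] [129.5  38.4] 16.1 pca -164.4
big felt 506 [ 0.5279 -0.0021  0.0321] rect [529.4  -2.2] [62.3 62.1] 64.3 pca 99.0
big wing 130 [ 0.5282 -0.0024  0.075 ] rect [529.3  -2.4] [45.1 12.1] 13.5 pca -167.5
small bar 387 [ 0.4917 -0.1281  0.0195] rect [ 493.3 -125.9] [129.5  27.1] 10.7 pca -168.7
small felt 71 [ 0.4919 -0.1214  0.0327] rect [ 491.4 -128.4] [33.1 28. ] 73.6 pca -171.2
small wing 148 [ 0.4929 -0.1279  0.0738] rect [ 493.7 -129.2] [45.5 13.1] 11.0 pca -169.1
big side wing 261 [0.5241 0.001  0.0679] rect [528.5  -1.1] [48.9 13.9] 13.7 pca -164.0
small side wing 256 [ 0.489  -0.1251  0.0677] rect [ 491.  -127.2] [46.2 12.4] 10.9 pca -166.9
```

View pics/c1.png

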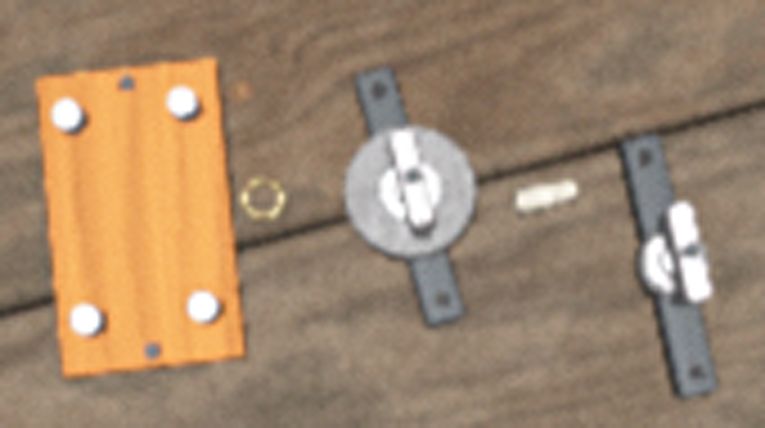

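The close crop confirms the jig at about (0.521, 0.130) with yaw 5.6°. The large wheel is at (0.529, -0.002) with bar yaw ≈16° and wing ≈14°. I'll move towards it now.

Emit:
step_arm(steps=[[-38, -31, 5, 0], [-38, -31, 5, 0], [-38, -31, 5, 0], [-38, -31, 5, 0], [-38, -31, 5, 0], [-38, -31, 5, 0], [-38, -31, 5, 0], [-38, -31, 5, 0]], claw=100)

```text
time: 1.1
tool_pos: [0.4386, 0.2075, 0.1905]
tool_rot: [0.002, 0.214, 0.977, 0.002]
contact_force: [0.9, 0.5, -0.2]
gripper_width: 1.004
```

Emit:
step_arm(steps=[[-30, -28, 5, 0], [-30, -28, 5, 0], [-20, -20, 5, 0], [0, 0, 0, -7.9], [0, 0, 0, -7.9], [0, 0, 0, -7.9], [0, 0, 0, -7.9], [0, 0, 0, -7.9]])

```text
time: 1.9
tool_pos: [0.4823, 0.0931, 0.1745]
tool_rot: [0.003, -0.136, 0.991, 0.001]
contact_force: [-0.4, -0.8, -1.3]
gripper_width: 1.0
```

```bash
cat >> h.py <<'E'
from scipy.spatial.transform import Rotation as R
def pose(): 
    s=state(); q=s['tool_rot']; return s,R.from_quat([q[1],q[2],q[3],q[0]]).as_matrix()
def go(x,y,z,yawy):
    s,M=pose(); d=M.T@(np.array([x,y,z])-s['tool_pos'])*1000
    a=np.degrees(np.arctan2(M[1,1],M[0,1]))
    print('t',round(s['time'],2),'pos',s['tool_pos'].round(4),'yaw_y',round(a,2),'z axis',M[:,2].round(3),'j6',s['joint_pos'][5].round(3),'shift mm',d.round(1),'turn',round(a-yawy,1))
E
python3 -c "
from h import *
go(.529,-.002,.052,104)"
```

```text
t 1.9 pos [0.4823 0.0931 0.1745] yaw_y 105.61 z axis [ 0.005  0.002 -1.   ] j6 -1.805 shift mm [ -18.8 -104.2  122.6] turn 1.6
```

Emit:
step_arm(steps=[[-5, -26, 15, 1.6], [-5, -26, 15, 0], [-5, -26, 15, 0], [-4, -26, 15, 0], [0, 0, 0, 0]])

```text
time: 2.4
tool_pos: [0.5297, -0.0051, 0.1146]
tool_rot: [0.005, -0.124, 0.992, 0.001]
contact_force: [-0.4, 0.7, -0.0]
gripper_width: 0.997
```

```bash
python3 -c "
from h import *
go(.529,-.002,.052,104)
im,d=snap('side','s2.png')
cv2.imwrite('pics/s2c.png',cv2.resize(im[110:290,180:420,::-1],None,fx=3,fy=3))
im,d=snap('top')
cv2.imwrite('pics/t2c.png',cv2.resize(im[120:260,190:370,::-1],None,fx=3,fy=3))"
```

```text
t 2.4 pos [ 0.5297 -0.0051  0.1146] yaw_y 104.26 z axis [ 0.01   0.002 -1.   ] j6 -1.973 shift mm [ 0.5  3.2 62.5] turn 0.3
```

View pics/s2c.png

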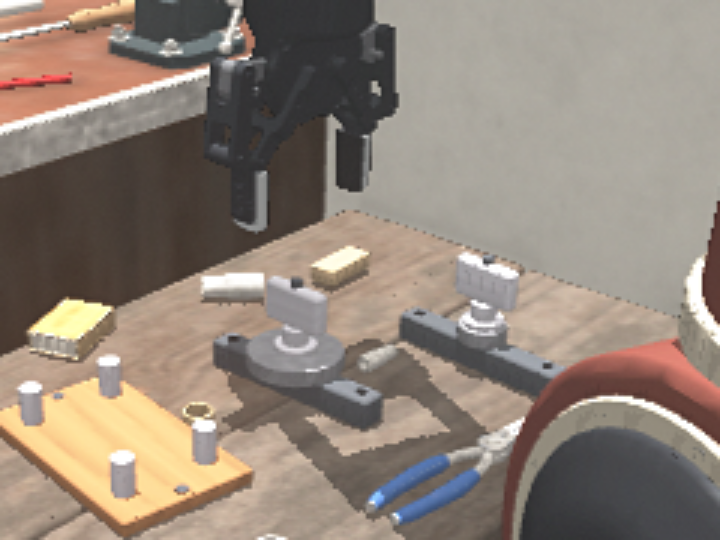

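The gripper is open and centred above the big wheel's wing (crop (298,305)), with its jaws set across the wing. I'll descend and grip.

Emit:
step_arm(steps=[[0, 1, 20, 0], [0, 1, 20, 0], [0, 1, 15, 0], [0, 0, 6, 0], [0, 0, 0, 0]])

```text
time: 3.0
tool_pos: [0.5325, 0.0034, 0.0585]
tool_rot: [0.01, -0.127, 0.992, 0.0]
contact_force: [-0.8, -0.6, 0.2]
gripper_width: 1.001
```

```bash
python3 -c "
from h import *
go(.529,-.002,.052,104)"
```

```text
t 3.0 pos [0.5325 0.0034 0.0585] yaw_y 104.6 z axis [ 0.021  0.003 -1.   ] j6 -1.965 shift mm [ 4.9 -4.4  6.4] turn 0.6
```

Emit:
step_arm(steps=[[0, 0, 0, 0], [0, 0, 0, 0], [0, 0, 0, 0], [0, 0, 0, 0], [0, 0, 0, 0], [0, 0, 0, 0], [0, 0, 0, 0]], claw=0)

```text
time: 3.7
tool_pos: [0.5348, 0.0035, 0.0621]
tool_rot: [0.013, -0.127, 0.992, -0.0]
contact_force: [0.1, -0.3, -1.1]
gripper_width: 0.122
```

The arm drifts up about 0.5 mm per row and the grip sits too high, so I'll open, correct and grip again lower.

Emit:
step_arm(steps=[[0, 0, 0.5, 0], [0, 0, 0.5, 0], [3, -2, 4, -0.3], [3, -2, 5, -0.3]], claw=50)

```text
time: 4.1
tool_pos: [0.5308, -0.0022, 0.0522]
tool_rot: [0.014, -0.133, 0.991, -0.001]
contact_force: [-0.0, -0.2, -0.7]
gripper_width: 0.5
```

```bash
python3 -c "
from h import *
go(.529,-.002,.052,104)"
```

```text
t 4.1 pos [ 0.5308 -0.0022  0.0522] yaw_y 105.29 z axis [ 0.028  0.002 -1.   ] j6 -1.988 shift mm [1.7 0.6 0.2] turn 1.3
```

Emit:
step_arm(steps=[[1, 0.3, 1, 1.0], [0.4, 0, 0.8, 0], [0.4, 0, 0.8, 0], [0.4, 0, 0.6, 0], [0.4, 0, 0.6, 0]], claw=0)

```text
time: 4.6
tool_pos: [0.528, -0.0023, 0.0488]
tool_rot: [0.014, -0.123, 0.992, 0.0]
contact_force: [-0.9, 1.5, 4.0]
gripper_width: 0.127
```

```bash
python3 -c "
from h import *
go(.529,-.002,.052,104); print(state()['gripper_width'],state()['contact_force'])"
```

```text
t 4.6 pos [ 0.528  -0.0023  0.0488] yaw_y 104.15 z axis [ 0.028  0.004 -1.   ] j6 -1.971 shift mm [-1.1  0.  -3.2] turn 0.2
0.12719249285364914 [-0.94650323  1.47969157  4.03459958]
```

Gripped at the wing. Now lift.

Emit:
step_arm(steps=[[0, 0, -20, 0], [0, 0, -20, 0], [0, 0, -18, 0], [0, 25, 0, 5], [0, 25, 0, 5], [0, 25, 0, 0], [0, 25, 0, 0]])

```text
time: 5.3
tool_pos: [0.5088, 0.0959, 0.1023]
tool_rot: [0.01, -0.03, 1.0, 0.0]
contact_force: [-0.1, 0.9, -1.7]
gripper_width: 0.132
```

```bash
python3 -c "
from h import *
go(.521,.1295,.105,94)
im,d=snap('top','t3.png');W=cloud('top',d);np.save('t3.npy',d)
im,d=snap('side')
cv2.imwrite('pics/s3c.png',cv2.resize(im[110:290,180:420,::-1],None,fx=3,fy=3))"
```

```text
t 5.3 pos [0.5088 0.0959 0.1023] yaw_y 93.41 z axis [ 0.019  0.001 -1.   ] j6 -1.588 shift mm [-14.2  32.8  -2.4] turn -0.6
```

View pics/s3c.png

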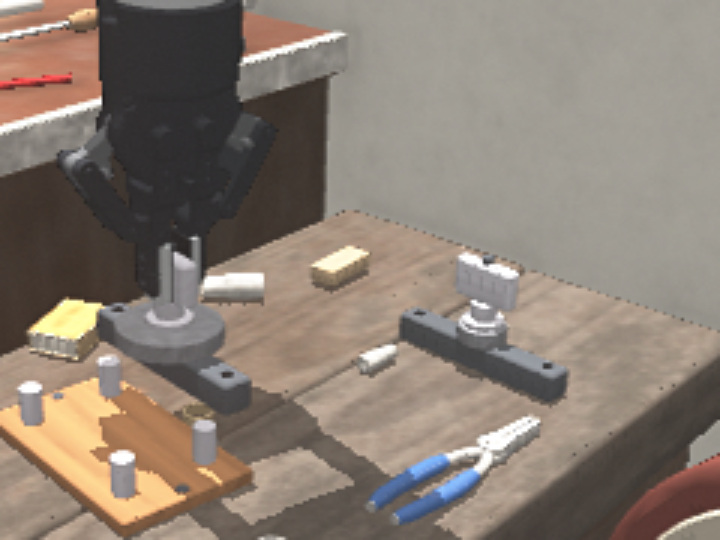

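The wheel hangs level in the gripper (crop (165,330)), beside the jig. Next I'll move it over the jig.

Emit:
step_arm(steps=[[-7, 16, 0, -0.5], [-7, 16, 0, 0], [0, 0, 0, 0]])

```text
time: 5.7
tool_pos: [0.5189, 0.1299, 0.0996]
tool_rot: [0.008, -0.037, 0.999, -0.0]
contact_force: [0.1, -0.4, -2.2]
gripper_width: 0.135
```

```bash
cat >> h.py <<'E'
def rep(n,P):
    r=cv2.minAreaRect(P[:,:2].astype(np.float32)*1000)
    q=P[:,:2]-P[:,:2].mean(0); w,v=np.linalg.eigh(q.T@q); a=np.degrees(np.arctan2(v[1,1],v[0,1]))
    print(n,len(P),'meanz',P[:,2].mean().round(4),'rect',np.round(r[0],1),np.round(r[1],1),round(r[2],1),'pca',round(a,1))
def near(W,c,rad,z0,z1):
    with np.errstate(invalid='ignore'):
        m=(np.hypot(W[...,0]-c[0],W[...,1]-c[1])<rad)&(W[...,2]>z0)&(W[...,2]<z1)
    return m
E
python3 -c "
from h import *
go(.521,.1295,.105,94)
for n in('top','side'):
    im,d=snap(n);W=cloud(n,d)
    hsv=cv2.cvtColor(im,cv2.COLOR_RGB2HSV); m=near(W,(.521,.13),.085,.055,.085)&(hsv[...,1]<80)
    P=W[m]; rep(n,P); print(np.percentile(P[:,2],[2,25,50,75,98]).round(3))
    if n=='top': cv2.imwrite('pics/t4c.png',cv2.resize(im[130:270,170:350,::-1],None,fx=4,fy=4))
"
```

```text
t 5.7 pos [0.5189 0.1299 0.0996] yaw_y 94.19 z axis [ 0.015 -0.    -1.   ] j6 -1.536 shift mm [-2.1 -0.5 -5.4] turn 0.2
top 54 meanz 0.0785 rect [480.8 132.7] [41.4 16.3] 24.0 pca -165.3
[0.068 0.072 0.081 0.083 0.085]
side 959 meanz 0.0741 rect [517.8 131. ] [ 62.6 125.8] 77.4 pca -168.4
[0.056 0.068 0.075 0.083 0.084]
```

View pics/t4c.png

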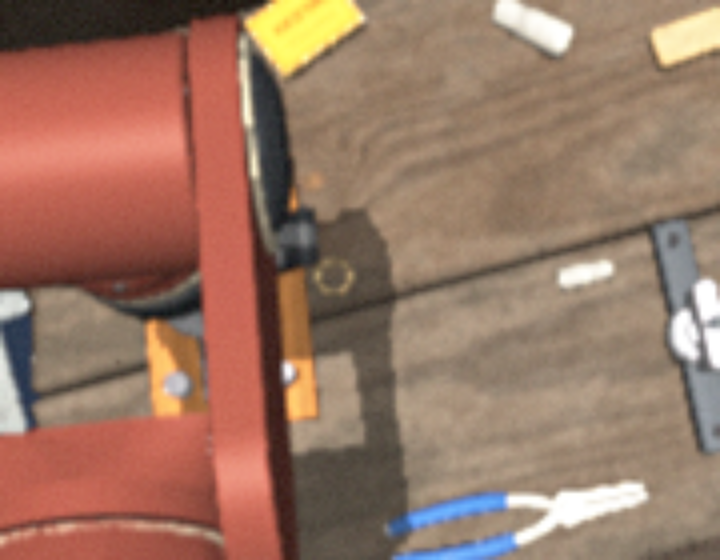

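The arm hides the wheel in the top view, so I'll measure the bar's yaw from the side depth.

```bash
python3 -c "
from h import *
im,d=snap('side');W=cloud('side',d)
hsv=cv2.cvtColor(im,cv2.COLOR_RGB2HSV)
c=(.5195,.1295)
r=np.hypot(W[...,0]-c[0],W[...,1]-c[1])
m=near(W,c,.085,.050,.078)&(r>.036)
P=W[m&(W[...,0]<c[0])]; rep('bar near',P)
T=P[P[:,2]>np.percentile(P[:,2],97)-.004]; rep('top',T); print(np.percentile(P[:,2],[3,50,97]).round(4))
Q=W[m&(W[...,0]>c[0])]; rep('bar far',Q); T2=Q[Q[:,2]>np.percentile(Q[:,2],97)-.004]; rep('top far',T2)
F=W[near(W,c,.036,.079,.088)]; rep('felt',F)
dd=T2[:,:2].mean(0)-T[:,:2].mean(0); print(np.degrees(np.arctan2(dd[1],dd[0])))
"
```

```text
bar near 284 meanz 0.0655 rect [468.3 124.5] [33.  20.3] 7.1 pca -157.4
top 121 meanz 0.0713 rect [468.7 124.1] [30.1 19.2] 6.8 pca -169.5
[0.0541 0.0665 0.0727]
bar far 79 meanz 0.0649 rect [572.7 137.6] [19.6 19.3] 86.7 pca 132.9
top far 42 meanz 0.0698 rect [572.7 137.4] [19.1 19.3] 86.7 pca 129.1
felt 459 meanz 0.0832 rect [515.7 131.5] [62.2 60.1] 53.9 pca 59.0
7.4219379945839785
```

Bar yaw is about 7° and its centre about (0.518, 0.130). It needs about +3 mm in x and about 1.5° clockwise, then I'll lower it 41 mm.

Emit:
step_arm(steps=[[-3, 0, 8, 1.5], [0, 0, 12, 0], [0, 0, 10, 0]])

```text
time: 6.15
tool_pos: [0.5229, 0.1267, 0.0687]
tool_rot: [0.009, -0.02, 1.0, -0.001]
contact_force: [-0.2, -0.3, -2.7]
gripper_width: 0.128
```

```bash
python3 -c "
from h import *
go(.522,.1295,.058,92.6)
im,d=snap('side')
cv2.imwrite('pics/s5c.png',cv2.resize(im[180:300,160:320,::-1],None,fx=4.5,fy=4.5))"
```

```text
t 6.15 pos [0.5229 0.1267 0.0687] yaw_y 92.33 z axis [ 0.017 -0.001 -1.   ] j6 -1.509 shift mm [ 1.   2.8 10.6] turn -0.3
```

View pics/s5c.png

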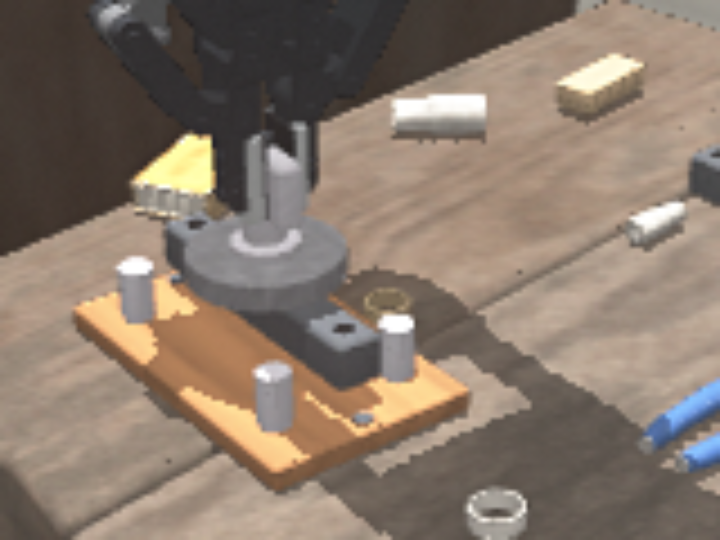

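The bar sits between the pin rows but close to the right near pin (397,345). I'll shift it 3 mm in +y and finish lowering.

Emit:
step_arm(steps=[[1, 3, 1, 0], [0, 0, 6, 0], [0, 0, 5, 0]])

```text
time: 6.5
tool_pos: [0.5202, 0.13, 0.0583]
tool_rot: [0.004, -0.02, 1.0, -0.001]
contact_force: [-28.9, -2.5, 52.5]
gripper_width: 0.131
```

```bash
python3 -c "
from h import *
go(.522,.1295,.058,92.6);print(state()['contact_force'],state()['ft_torque'])
im,d=snap('side');W=cloud('side',d)
c=(.522,.1295); r=np.hypot(W[...,0]-c[0],W[...,1]-c[1])
P=W[near(W,c,.085,.025,.0335)&(r>.036)&(r<.068)]
P=P[(P[:,0]<c[0])&(abs((P[:,1]-c[1])-.1*(P[:,0]-c[0]))<.016)]; rep('bar near top',P)
F=W[near(W,c,.036,.037,.048)]; rep('felt',F)
"
```

```text
t 6.5 pos [0.5202 0.13   0.0583] yaw_y 92.33 z axis [ 0.009 -0.002 -1.   ] j6 -1.503 shift mm [-1.8 -0.5  0.3] turn -0.3
[-28.88916989  -2.47470804  52.45843489] [-0.45978962  4.1577576   0.10791415]
bar near top 147 meanz 0.0295 rect [471.2 126.8] [31.6 20.2] 5.5 pca -168.5
felt 503 meanz 0.0423 rect [517.5 132.5] [62.8 58.4] 58.7 pca 57.8
```

The bar is flat on the plate (top at 0.0295) and aligned (yaw 5.5°). I'll ease the downforce and then start the clockwise turn.

Emit:
step_arm(steps=[[-0.5, 0, -1, 0], [0, 0, 0, 8], [0, 0, 0, 8], [0, 0, 0.3, 8]])

```text
time: 6.95
tool_pos: [0.523, 0.1307, 0.0627]
tool_rot: [0.007, 0.194, 0.981, 0.0]
contact_force: [0.1, 0.3, -1.0]
gripper_width: 0.129
```

```bash
python3 -c "
from h import *
go(.522,.1295,.058,0);print(state()['contact_force'],state()['ft_torque'],state()['gripper_width'])
im,d=snap('side');W=cloud('side',d)
c=(.522,.1295); r=np.hypot(W[...,0]-c[0],W[...,1]-c[1])
P=W[near(W,c,.085,.025,.0335)&(r>.036)&(r<.068)]
P=P[(P[:,0]<c[0])&(abs((P[:,1]-c[1])-.1*(P[:,0]-c[0]))<.024)]; rep('bar near top',P)
"
```

```text
t 6.95 pos [0.523  0.1307 0.0627] yaw_y 67.61 z axis [ 0.015 -0.002 -1.   ] j6 -1.07 shift mm [ 0.5 -1.5  4.7] turn 67.6
[ 0.12952821  0.32233087 -0.97768264] [0.02815026 0.18665067 0.15353064] 0.129033708523822
bar near top 89 meanz 0.0296 rect [471.  123.4] [45.8 30.3] 84.6 pca 100.3
```

Torque of 0.15 N m shows the nut is turning against the braced bar, but the arm crept up about 4 mm. I'll lower it while turning.

Emit:
step_arm(steps=[[0, 0, 3, 6], [0, 0, 1.5, 8], [0, 0, 0.8, 8], [0, 0, 0.8, 8]])

```text
time: 7.4
tool_pos: [0.5238, 0.1311, 0.0587]
tool_rot: [0.007, 0.446, 0.895, 0.002]
contact_force: [-3.5, -0.9, 3.5]
gripper_width: 0.128
```

```bash
python3 -c "
from h import *
go(.522,.1295,.060,0);print(state()['contact_force'],state()['ft_torque'],state()['gripper_width'])
im,d=snap('side');W=cloud('side',d);np.save('d7.npy',d);cv2.imwrite('pics/s7.png',im[:,:,::-1])
c=(.522,.1295); r=np.hypot(W[...,0]-c[0],W[...,1]-c[1])
P=W[near(W,c,.085,.022,.04)&(r>.036)&(r<.068)]
P=P[(P[:,0]<c[0])]; rep('bar near top',P)
cv2.imwrite('pics/s7c.png',cv2.resize(im[180:300,160:320,::-1],None,fx=4.5,fy=4.5))
"
```

```text
t 7.4 pos [0.5238 0.1311 0.0587] yaw_y 36.99 z axis [ 0.015 -0.003 -1.   ] j6 -0.534 shift mm [-0.2 -2.4 -1.3] turn 37.0
[-3.53733196 -0.94499462  3.49095336] [-0.20979179  0.52049882  0.12882194] 0.1275724043616197
bar near top 295 meanz 0.0295 rect [470.3 126.7] [66.6 28.4] 80.1 pca 95.9
```

View pics/s7c.png

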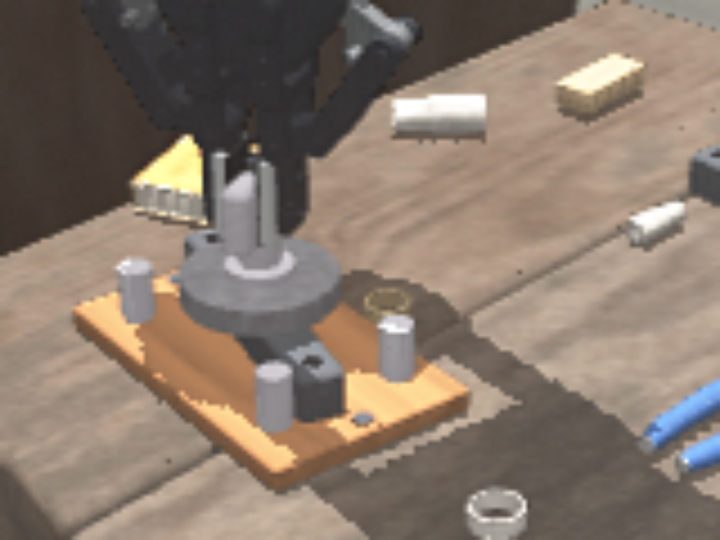

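The bar is flat and braced against the near-left pin (275,395), with the wing about 47° off it. Turning roughly 42° more.

Emit:
step_arm(steps=[[0, 0, 0.2, 8.4], [0, 0, 0.5, 8.4], [0, 0, 0.5, 8.4], [0, 0, 0.5, 8.4], [0, 0, 0.5, 8.4]])

```text
time: 7.95
tool_pos: [0.525, 0.1313, 0.0589]
tool_rot: [0.007, 0.738, 0.674, 0.005]
contact_force: [-2.4, -0.6, 3.3]
gripper_width: 0.124
```

```bash
python3 -c "
from h import *
go(.522,.1295,.060,0);s=state();print(s['contact_force'],s['ft_torque'],s['gripper_width'])
im,d=snap('side');W=cloud('side',d)
hsv=cv2.cvtColor(im,cv2.COLOR_RGB2HSV)
c=(.522,.1295); r=np.hypot(W[...,0]-c[0],W[...,1]-c[1])
m=near(W,c,.085,.0265,.0325)&(r>.036)&(r<.068)&(W[...,0]<c[0]);m&=(im.astype(int).sum(2)<330)
rep('bar near top',W[m])
"
```

```text
t 7.95 pos [0.525  0.1313 0.0589] yaw_y -5.18 z axis [ 0.017 -0.004 -1.   ] j6 0.203 shift mm [-2.1 -2.8 -1.1] turn -5.2
[-2.39482638 -0.57514756  3.25224069] [-0.10671023  0.72545863  0.16298653] 0.1243420568168018
bar near top 106 meanz 0.0301 rect [472.5 135.9] [19.2 29.9] 85.3 pca 172.6
```

The wing is now about 90° from the bar (wing -95°, bar about -5 to -7°). I'll release, rise and look.

Emit:
step_arm(steps=[[0, 0, 0, 0], [0, 0, 0, 0], [0, 0, 0, 0], [0, 0, 0, 0], [0, 0, -15, 0], [0, 0, -40, 0], [0, 0, -40, 0], [0, 0, -40, 0]], claw=70)

```text
time: 8.8
tool_pos: [0.5188, 0.1314, 0.1929]
tool_rot: [0.004, 0.734, 0.679, 0.0]
contact_force: [0.6, 0.3, -0.1]
gripper_width: 0.702
```

Emit:
step_arm(steps=[[20, 30, -20, 0], [20, 30, 0, 0], [20, 30, 0, 0], [20, 30, 0, 0], [20, 30, 0, 0], [20, 30, 0, 0], [0, 0, 0, 0]])

```text
time: 9.5
tool_pos: [0.7186, 0.2423, 0.2384]
tool_rot: [0.011, 0.732, 0.681, 0.012]
contact_force: [-0.5, 1.0, -0.7]
gripper_width: 0.7
```

```bash
python3 -c "
from h import *
go(.522,.1295,.060,0);s=state();print(s['gripper_width'])
im,d=snap('top');W=cloud('top',d);c=(.522,.1295)
cv2.imwrite('pics/t8c.png',cv2.resize(im[130:270,170:350,::-1],None,fx=4,fy=4))
ims,ds=snap('side');Ws=cloud('side',ds)
for n,i,w in(('top',im,W),('side',ims,Ws)):
    r=np.hypot(w[...,0]-c[0],w[...,1]-c[1]);dark=i.astype(int).sum(2)<330
    for lab,m in(('wing',near(w,c,.04,.066,.1)),('felt',near(w,c,.045,.037,.046)),('bar',near(w,c,.075,.024,.034)&dark&(r<.07)&(i[...,0]<i[...,2].astype(int)+25))):
        if m.sum()>8: rep(n+' '+lab,w[m])
rep('small wing',W[near(W,(.493,-.128),.04,.06,.09)])
"
```

```text
t 9.5 pos [0.7186 0.2423 0.2384] yaw_y -4.14 z axis [ 0.033 -0.    -0.999] j6 0.303 shift mm [-127.  -193.7  171.9] turn -4.1
0.6996905755590903
top wing 155 meanz 0.0832 rect [525.1 130.5] [46.1 12. ] 84.9 pca 84.8
top felt 499 meanz 0.042 rect [525.1 131.1] [62.6 61.2] 89.1 pca 166.4
top bar 225 meanz 0.0294 rect [524.6 130.3] [ 19.8 127.4] 84.5 pca 175.8
side wing 343 meanz 0.0782 rect [522.6 131.8] [46.  13.8] 85.4 pca 83.5
side felt 467 meanz 0.0421 rect [521.8 131.9] [63.1 61. ] 73.2 pca 69.4
side bar 222 meanz 0.0299 rect [522.6 140.7] [130.1  42.6] 9.7 pca -178.6
small wing 150 meanz 0.0739 rect [ 493.7 -128.8] [45.3 12.5] 11.8 pca -168.4
```

View pics/t8c.png

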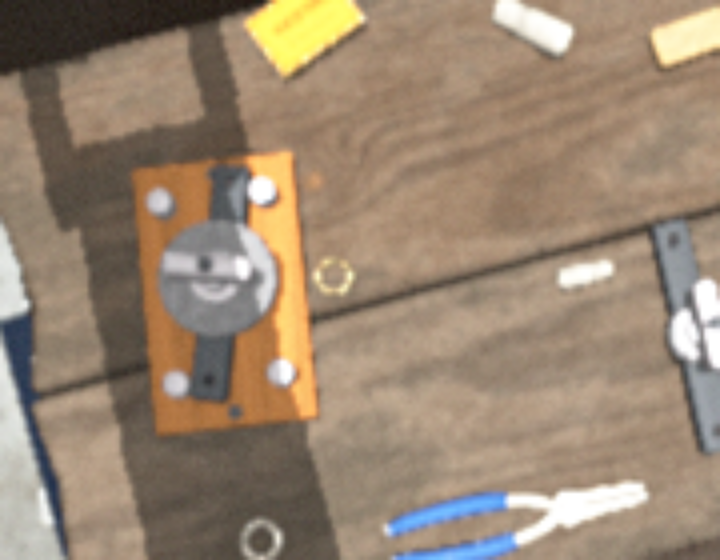

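The wheel lies in the jig between the pin rows (crop (218,280)), with its bar at about -5.5° and the wing at about -95°, so the nut has turned about 89.5°. The smaller wheel hasn't moved.

```bash
python3 -c "
from plant import *
print(job_done())"
```

```text
the job is handed in; nothing more can be done
None
```

The larger wheel is lying flat in the jig between the two rows of pins. Its wing nut was given about a quarter turn clockwise only after the bar was seated. I then let go, moved the arm clear and handed the job in at about 9.6 s.

**Last checks (overhead camera):**
- **Nut turn:** the bar is at about -5.5° and the wing at about -95°, so the nut has turned about 89.5° (1.56 rad).
- **Position:** the bar top is at about z = 0.029 m, so it is flat on the plate. It is centred at about (0.525, 0.130) and braced against the pins, about 11° off the jig axis.
- **Smaller wheel:** unmoved to within 1 mm.
- **Gripper:** open, clear of everything, with about zero contact force.

**What did not go smoothly:**
- **Grip:** the arm drifts slightly upward between moves, so my first grip was too high. I released and gripped again lower.
- **Seating force:** setting the bar on the plate briefly reached a measured 52 N at the wrist, pressing through the held wheel, before I eased off.
- **Side camera:** it agreed on the wing and the wheel, but its bar fit was off, probably because jig parts were mixed in. I relied on the overhead view for the bar.

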